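# Open the extractor damper to its notch and switch it on

### The job

Before the moka pot goes on the boil, get the worktop extractor running: with the fingertips, gently push the damper slide along its rail towards the toggle switch until it drops into the notch marked by the two little studs, and leave it resting there. Only then push the toggle switch over, away from the robot, to the far end of its swing. Do not grip the slide or the switch, and leave everything else on the worktop where it stands.

Things in the scene. Friction and masses are not known exactly. Their poses are not given: they have to be found in the camera images.
- extractor: Fixed aluminium box, 200 (x) x 380 (y) x 70 (z) mm, flat deck on top. Origin at the centre of its underside; z up, x away from the robot, y along the rail. The rail lies at x = -45 mm, y = -165 to +71 mm: two steel strips 8 mm wide, 5 mm high, centres 54 mm apart. The toggle switch is at y = +125 mm; vent grille, tin and salt pot are on the back half.
- damper (a joint): Travel of the damper slide in m along the extractor's +y (towards the toggle switch), 0 to 0.160; starts at 0 to 0.035. Friction about 1.2 N. From 0.094 the push climbs to about 6 N; past 0.101 the slide jumps forward by itself, the push drops to nothing and it sits in the notch at 0.105. Leaving the notch forwards takes about 10 N; a slide pushed past can be pushed back.
- damper_top (a point): Centre of the top of the slide's upright black fin: 36 mm across the rail, 14 mm thick along it, top 36 mm above the deck, flat faces looking along the rail. It stands on a steel foot 42 mm across, 24 mm along the rail, top 6 mm above the deck. It cannot be lifted. Axes as the extractor's.
- notch (a point): Where damper_top lies when the slide sits in the notch (joint damper 0.105): midway between two studs, one on each rail strip, 11 mm across, tops 9 mm above the deck. This point is 36 mm above the deck. Axes as the extractor's.
- toggle (a joint): Angle of the toggle switch's lever in rad: 0 leans 29 degrees towards the robot (off), 1.0 leans 29 degrees away from it (on), along the extractor's x. Starts at 0 to 0.15. It stays where it is left and takes 1 to 2 N at the tip.
- toggle_tip (a point): Centre of the steel ball, 26 mm across, at the lever's tip; the lever rod is 10 mm thick. It moves with the lever on an arc of 55 mm radius about toggle_pivot.
- toggle_pivot (a point): The lever's pivot, 22 mm above the deck, on the dark block of the switch, 70 (extractor x) x 50 (y) x 25 mm high, whose rounded hub reaches 35 mm above the deck. Axes as the extractor's; the pivot axis is the extractor's y.
- moka: Eight-sided steel moka pot, 100 mm across and 192 mm tall, black handle on one side, standing on the black induction plate to the left. Leave alone. Origin at the centre of its underside.
- cup: White porcelain cup, 68 mm across, 55 mm tall, on its saucer to the left in front. Leave alone. Origin at the centre of its underside.
- saucer: White porcelain saucer, 132 mm across, 16 mm high, under the cup. Leave alone. Origin at the centre of its underside.
- jar: Glass storage jar with clip lid, 104 mm across, 136 mm tall, to the right in front. Leave alone. Origin at the centre of its underside.
- trivet: Slatted beechwood trivet, 160 x 158 x 20 mm, lying to the right of the extractor. Leave alone. Origin at the centre of its underside.
- tin: Round steel spice tin, 45 mm across, 48 mm tall, standing on the extractor's deck behind the rail. Leave alone. Origin at the centre of its underside.
- saltpot: Small white salt bowl, 50 mm across, 36 mm tall, standing on the deck behind the toggle switch. Leave alone. Origin at the centre of its underside.

How it is judged:
By the outcome, as a careful person would: the job done as asked, in the order asked, and still so for the second after the job is handed in, with the robot touching nothing.
It also fails if it takes over 45 s, if anything falls off the work surface, if the arm or the gripper's body presses on something with over 40 N, if the wrist force passes 120 N, or if a joint passes its speed limit or range.

### The arm

A 6-joint arm with a two-finger parallel gripper is mounted at the origin on the work surface. World frame = base frame: x ahead of the robot, y to its left, z up, the work surface at z = 0. Lengths are in mm, angles in rad, forces in N, time in s.
With the tool pointing down it reaches from about 250 to 850 mm from the base axis. Payload 12.5 kg.
Tool frame: the origin (TCP) lies at the very end of the fingers, on their centre line; the grasp point (between the pads) lies r.grip_depth behind it (r.grip_depth is the distance from the TCP to the grasp point, in mm); z points along the fingers, y is the direction in which the jaws open and shut (so a half turn about z gives the same grasp; the last joint's range is limited). The gripper opens to 93 mm and grips with 3 to 60 N. Pads are 15 mm wide; open, the fingers measure 128 mm over their backs; the gripper's body (75 mm by 188 mm) begins 65 mm behind the grasp point.
Start: joints at [-1.21, 0.351, 1.652, -0, 1.139, -0.085], TCP at [237.165, -496.223, 218.633] pointing down, gripper open.
Joint ranges: [-2.75, 2.75], [-0.79, 2.1], [0.01, 2.65], [-1.57, 4.71], [0.07, 3.14], [-2.87, 2.87]. Speed limits (rad/s): [2.22, 2.22, 2.79, 3.14, 3.14, 3.14].

### API

Orientations are given as a unit quaternion [w, x, y, z].
In Python, from station import sensors, imaging, job, r gives the robot as it stands.
- The arm moves only by the tool move_arm, never from a script. Its argument "moves" is a list of rows, each a list of 3 entries, a list of its own where there are three numbers: the finger opening in cm, from 0 to 9.3, then the shift along the tool's x, y, z in cm, then the turn about the tool's z in rad. In form: [[fingers, [tx, ty, tz], twist], ...]. A call has 1 to 10 rows; each row shifts and turns the pose as measured when the row begins, along the tool's axes as they then stand; what a row does not reach is not made up. A row lasts 1/10 s, in which the tool goes at most 50 mm and 8.59 degrees, less where a joint would pass 70% of its speed; a pose out of reach is approached as far as the arm can. A call is refused whole if a number of a shift passes 5 or a number of a turn 0.15, either way. A call with a gripper value outside its range is refused whole. The fingers move at their own pace and stop on an object; the grip force is fixed at half the most. Time passes only in rows, so rows that do not move let the fingers close. It gives the time, the measured TCP pose, the force and the opening at its end, in the units of the state.
- sensors.observe(): the state, without advancing time (a new reading comes with each control period).
- imaging.read_camera(name): name is "scene" or "top" or "wrist"; returns the picture (480x640x3 uint8, red, green, blue); there is no depth.
- imaging.camera_params(name): a dict with "mtx" (3x3 intrinsics, pixels), "dist_coeffs" ([k1, k2, p1, p2, k3] as OpenCV has them; the pictures are not rectified), "pose" (4x4, takes a point from camera to world coordinates); the wrist camera has in their place "tool_from_camera" (4x4, takes a point from camera to tool coordinates, whose origin is the TCP and whose axes are the flange's). Camera axes: x right, y down, z forward; pixel columns grow to the right and rows downward; lengths in mm; the calibration is good to about 2 mm. A picture is of the moment at which its call begins: read the wrist's pose just before it. camera_params takes no time and is no camera call.
- job.sign_off(): hands the job in, once; it reports no verdict.
The state is a dict: "t": time; "joints": joint angles; "joint_vel": joint speeds; "tau": joint torques, N m; "eef_pos": TCP position; "tool_rot": TCP orientation; "force": force on the tool from outside, world axes, zero at the start; "wrist_torque": the same for the moment, N m; "opening": finger opening in mm.
Only numpy, scipy, OpenCV 4.12 (cv2) and the standard library are available. Lean on these libraries where they do the work, as an engineer would, in place of code of your own. Each camera call takes 0.05 s, during which the arm holds its last target. There are 200 camera calls.

## Working session

There is one attempt and no reset: what is moved stays moved. The work goes in short steps, Python scripts to look and compute and a tool call to move; the robot and the scene stay as the last step left them, time stands still between calls to the robot, and variables do not carry over. Pictures are saved under pics/ and viewed, about 8 in all and at most 12, crops included, and the job is handed in when it is done.

Besides the shell and the picture viewer there is one more tool, called after ">>>" as name(argument=value, ...) on one line, values as JSON. move_arm: Moves the arm, as the interface text tells. Its arguments: {"type":"object","properties":{"moves":{"type":"array"}},"required":["moves"]}

```bash
mkdir -p pics; python3 - <<'E'
from station import sensors, imaging, job, r
import cv2
s=sensors.observe();print(s)
for n in("scene","top"):
    cv2.imwrite(f"pics/{n}0.png",imaging.read_camera(n)[:,:,::-1])
    p=imaging.camera_params(n);print(n,p)
print(imaging.camera_params("wrist"),r.grip_depth)
E
```

```text
{'t': 0.0, 'joints': array([-1.20955507e+00,  3.51202108e-01,  1.65245112e+00,  1.05600280e-05,
        1.13910369e+00, -8.45744306e-02]), 'joint_vel': array([ 0.00101085, -0.00057167, -0.00151296, -0.0008343 ,  0.00044125,
       -0.00093185]), 'tau': array([ 1.53253910e-03, -4.97327650e+01, -2.85254484e+01,  7.00217346e-02,
        2.56469491e-02, -9.58606574e-05]), 'eef_pos': array([ 237.06778771, -495.8880018 ,  218.10985262]), 'tool_rot': array([-5.77231011e-04,  9.75259071e-01,  2.21064257e-01, -7.55230322e-05]), 'force': array([ 0.1237045 , -0.17791859, -0.12084652]), 'wrist_torque': array([-0.0306621 , -0.00965135, -0.02738747]), 'opening': 92.94844686781208}
scene {'mtx': array([[451.21890413,   0.        , 321.74754634],
       [  0.        , 451.21890413, 240.39140903],
       [  0.        ,   0.        ,   1.        ]]), 'dist_coeffs': array([-0.08956915,  0.        ,  0.        ,  0.        ,  0.        ]), 'pose': array([[-8.90275457e-01,  3.25916991e-01, -3.18100181e-01,
         8.39294318e+02],
       [ 4.54907073e-01,  6.03172871e-01, -6.55165661e-01,
         7.120
[... 708 characters left out ...]
  [ 0.00000000e+00,  0.00000000e+00,  0.00000000e+00,
         1.00000000e+00]])}
{'mtx': array([[379.43325471,   0.        , 323.50714627],
       [  0.        , 379.43325471, 245.63738757],
       [  0.        ,   0.        ,   1.        ]]), 'dist_coeffs': array([-0.07092204,  0.        ,  0.        ,  0.        ,  0.        ]), 'tool_from_camera': array([[ 1.04555573e-04, -9.66138347e-01, -2.58024578e-01,
         7.11883740e+01],
       [ 9.99999968e-01,  4.13297968e-05,  2.50461677e-04,
        -5.79297840e-01],
       [-2.31316528e-04, -2.58024596e-01,  9.66138321e-01,
        -1.66268291e+02],
       [ 0.00000000e+00,  0.00000000e+00,  0.00000000e+00,
         1.00000000e+00]])} 18.8
```

View pics/scene0.png

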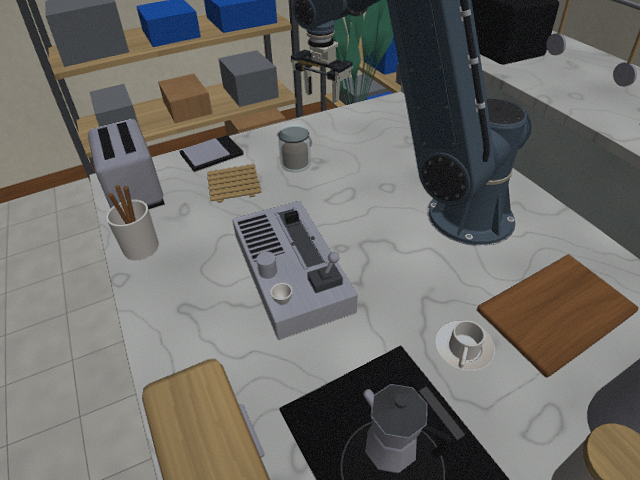

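View pics/top0.png

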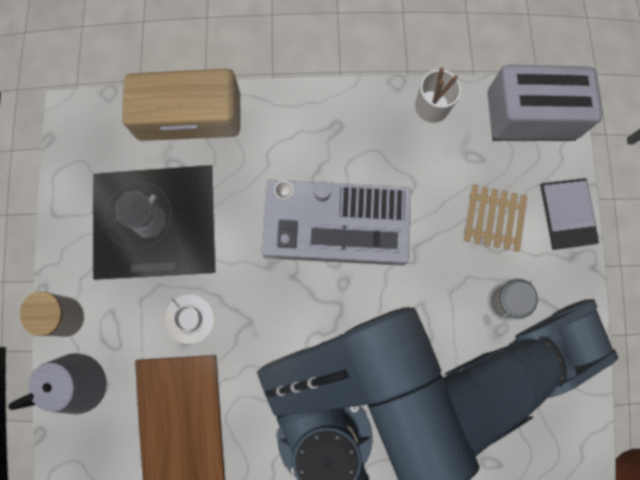

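The overview shows the extractor in the top view at about (263–410, 180–264). The switch is near (287,237), the rail spans u 311–398 and the fin is near u 378. In the scene view the fin is at (290,215) and the toggle ball at (334,257). I'll enlarge both.

```bash
python3 - <<'E'
import cv2,numpy as np
t=cv2.imread("pics/top0.png")[172:272,255:420]; s=cv2.imread("pics/scene0.png")[195:345,225:365]
cv2.imwrite("pics/c1.png",cv2.resize(t,None,fx=4.8,fy=4.8,interpolation=cv2.INTER_CUBIC))
cv2.imwrite("pics/c2.png",cv2.resize(s,None,fx=4,fy=4,interpolation=cv2.INTER_CUBIC))
E
```

```text
(no output)
```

View pics/c1.png

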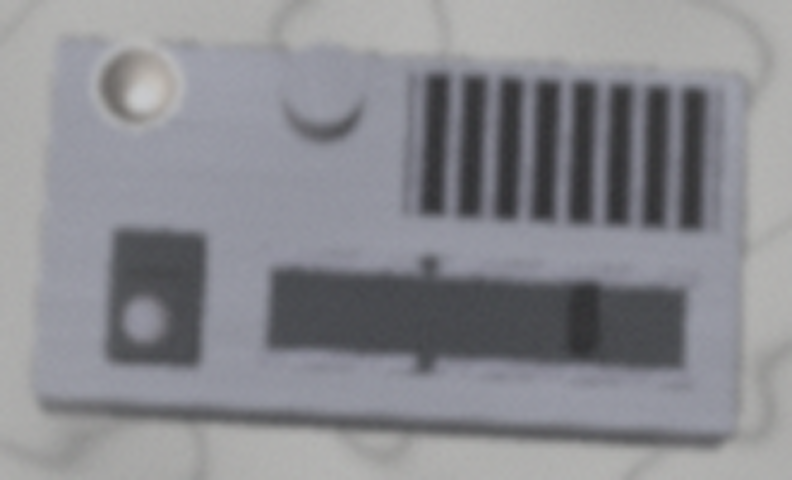

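View pics/c2.png

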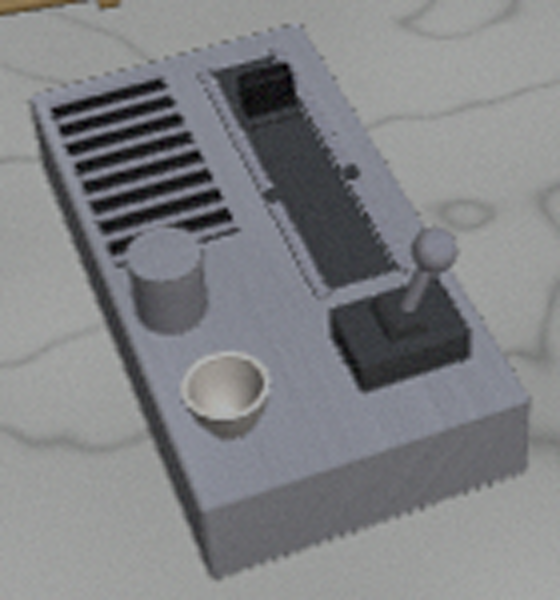

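In the top crop the studs are at (429,266) and (425,362), the fin at (585,318) and the ball at (146,320). In the scene crop the studs are at (274,195) and (350,172), the fin top is near (266,76) and the ball is at (434,249). Deck corners are visible in both, so I can triangulate.

```bash
cat > h.py <<'E'
import numpy as np,cv2
from station import imaging
def ray(cam,uv,pose=None):
    p=imaging.camera_params(cam); T=p["pose"] if pose is None else pose
    n=cv2.undistortPoints(np.array([[uv]],float),p["mtx"],p["dist_coeffs"])[0,0]
    d=T[:3,:3]@[*n,1]; return T[:3,3],d/np.linalg.norm(d)
def plane(r,z): return r[0]+r[1]*(z-r[0][2])/r[1][2]
def tri(a,b):
    A=sum(np.eye(3)-np.outer(d,d) for _,d in(a,b)); y=sum((np.eye(3)-np.outer(d,d))@o for o,d in(a,b))
    x=np.linalg.solve(A,y); e=np.linalg.norm(np.cross(a[1],x-a[0]))*2; return x,e
E
python3 - <<'E'
from h import *
T=lambda u,v:ray("top",(255+(u+.5)/4.8-.5,172+(v+.5)/4.8-.5)); S=lambda u,v:ray("scene",(225+(u+.5)/4-.5,195+(v+.5)/4-.5))
np.set_printoptions(precision=1,suppress=True)
P={"FL":((60,38),(208,508),(100,190),70),"FR":((745,72),(35,97),(100,-190),70),"NR":((725,432),(302,27),(-100,-190),70),"NL":((38,402),(528,402),(-100,190),70),
"studF":((429,266),(274,195),(-18,0),79),"studN":((425,362),(350,172),(-72,0),79),"fin":((585,318),(266,76),None,106),"ball":((146,320),(434,249),None,140)}
L=[];W=[]
for k,(t,s,l,z) in P.items():
    x,e=tri(T(*t),S(*s)); print(k,x,round(e,1),"top@z",plane(T(*t),z)[:2],"scene@z",plane(S(*s),z)[:2])
    if l and l[1]: L.append(l);W.append((plane(T(*t),z)[:2]+plane(S(*s),z)[:2])/2)
L=np.array(L,float);W=np.array(W);c=W.mean(0);U,_,Vt=np.linalg.svd(L.T@(W-c));R=(U@Vt).T
print("c",c,"yaw",np.arctan2(R[1,0],R[0,0]),"res",W-c-L@R.T)
for k,(t,s,l,z) in P.items():
    if k[0] in"sfb": print(k,"in ext",R.T@(tri(T(*t),S(*s))[0][:2]-c))
E
```

```text
FL [674.5 131.1  64.8] 3.9 top@z [674.8 129.7] scene@z [674.  136.1]
FR [ 645.3 -244.    65.5] 4.5 top@z [ 646.2 -244.4] scene@z [ 644.6 -236.9]
NR [ 449.  -224.2   64.9] 0.8 top@z [ 448.  -223.2] scene@z [ 451.8 -218.5]
NL [477.1 144.5  56.5] 2.5 top@z [474.  144.1] scene@z [484.1 153.2]
studF [541.9 -67.3  73.4] 0.1 top@z [540.7 -67. ] scene@z [544.  -61.9]
studN [489.8 -63.5  73.5] 0.4 top@z [488.8 -63.1] scene@z [492.4 -58.2]
fin [ 508.  -148.1   98.7] 2.4 top@z [ 505.7 -146.7] scene@z [ 512.1 -140.8]
ball [505.3  81.8 140. ] 1.4 top@z [504.7  82.2] scene@z [505.9  81.3]
c [562.2 -45. ] yaw -0.08082194763105088 res [[-2.8 -3.4]
 [-1.1  1.8]
 [ 2.7  5.4]
 [ 1.2 -3.8]]
studF in ext [-18.5 -23.9]
studN in ext [-70.7 -24.3]
fin in ext [ -45.7 -107.2]
ball in ext [-66.9 121.8]
```

>>> move_arm(moves=[[0, [0, 0, 0], 0.13], [0, [0, 0, 0], 0.13], [0, [0, 0, 0], 0.13], [0, [0, 0, 0], 0.13], [0, [2.5, -3.3, 0], 0], [0, [2.5, -3.3, 0], 0], [0, [2.5, -3.3, 0], 0], [0, [2.5, -3.3, 0], 0], [0, [2.5, -3.3, 0], 0], [0, [2.5, -3.3, 0], 0]])

```text
t: 1.1
eef_pos: [407.3, -308.7, 215.5]
tool_rot: [-0.003, 0.999, -0.052, -0.002]
force: [0.4, -0.1, 0.3]
opening: 17.5
```

>>> move_arm(moves=[[0, [2.2, -3.2, 0], -0.025], [0, [2.2, -3.2, 0], 0], [0, [2.2, -3.2, 0], 0], [0, [2.2, -3.2, 0], 0], [0, [0, 0, 0], 0], [0, [0, 0, 0], 0]])

```text
t: 1.7
eef_pos: [510.9, -178.7, 214.3]
tool_rot: [-0.003, 0.999, -0.036, -0.003]
force: [-0.7, -0.7, -0.5]
opening: 0.5
```

```bash
cat >> h.py <<'E'
from station import sensors
from scipy.spatial.transform import Rotation as Ro
def wpose():
    s=sensors.observe(); T=np.eye(4); T[:3,:3]=Ro.from_quat(s["tool_rot"],scalar_first=True).as_matrix(); T[:3,3]=s["eef_pos"]
    return T@imaging.camera_params("wrist")["tool_from_camera"],T
E
python3 - <<'E'
from h import *
C,T=wpose(); im=imaging.read_camera("wrist"); np.save("C1.npy",C); print(np.round(T,3))
cv2.imwrite("pics/w1.png",im[:,:,::-1])
E
```

```text
[[ 9.97000e-01 -7.30000e-02 -6.00000e-03  5.10871e+02]
 [-7.30000e-02 -9.97000e-01  7.00000e-03 -1.78696e+02]
 [-6.00000e-03 -7.00000e-03 -1.00000e+00  2.14309e+02]
 [ 0.00000e+00  0.00000e+00  0.00000e+00  1.00000e+00]]
```

View pics/w1.png

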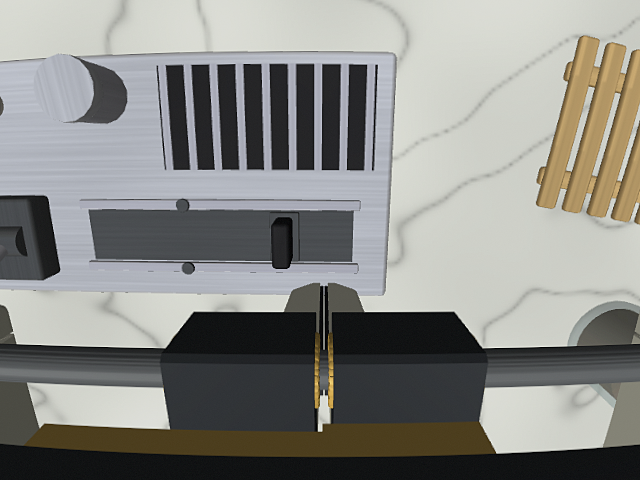

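The wrist view shows the stud tops at (182,205) and (189,268), the fin at u 272–293, v 217–268, and the fingertips near (325,290), to the right of the fin. The foot and right-hand rail end are also visible.

```bash
python3 - <<'E'
from h import *
np.set_printoptions(precision=1,suppress=True)
C=np.load("C1.npy"); im=cv2.imread("pics/w1.png")
g=im.max(2); m=(g[205:280,255:310]<45); ys,xs=np.where(m); print("fin px",xs.min()+255,xs.max()+255,ys.min()+205,ys.max()+205)
for v in (225,240,255): print(v,g[v,262:306])
f=lambda u,v,z:plane(ray("wrist",(u,v),C),z)
sF,sN=f(182,205,79),f(189,268,79); ex=(sF-sN)[:2]; d=np.linalg.norm(ex); ex/=d; ey=np.array([-ex[1],ex[0]]); mid=(sF+sN)[:2]/2
print("studs",sF,sN,d,"yaw",np.arctan2(ex[1],ex[0]),"notch",mid)
# edge direction from the deck's right edge and grille side edge of rail
a,b=f(395,52,70),f(385,295,70); print("edge yaw",np.arctan2(*( (a-b)[:2][::-1])), a,b)
for u,v,z in((272,243,106),(280,243,106),(293,243,76)): p=f(u,v,z);q=p[:2]-mid;print(u,z,p,"ext rel notch",q@ex,q@ey)
E
```

```text
fin px 271 299 212 268
225 [81 82 81 81 82 82 84 65 87 41 21 25 26 27 25 26 29 23 25 24 23 22 25 26
 19 18 13 10  7  2 44 89 84 82 84 88 52 64 82 82 81 80 82 81]
240 [80 78 78 80 79 80 79 79 90 36 29 38 43 42 43 41 40 39 41 40 40 39 40 41
 36 28 16 12 12  5 22 90 82 84 83 90 59 40 83 80 78 79 78 78]
255 [80 80 81 82 82 81 82 85 69 69 27 32 39 41 40 39 41 39 39 40 40 40 41 40
 36 28 23 13 13  6  0 91 82 86 82 85 68 44 83 80 80 80 79 80]
studs [542.7 -64.9  79. ] [489.1 -61.7  79. ] 53.74582211541602 yaw -0.058267907342399894 notch [515.9 -63.3]
edge yaw -0.07269565426704186 [ 645.9 -241.5   70. ] [ 449.4 -227.2   70. ]
272 106 [ 512.7 -139.1  106. ] ext rel notch 1.2199577031910391 -75.8298789444927
280 106 [ 512.3 -145.1  106. ] ext rel notch 1.1428137340465674 -81.84043196929726
293 76 [ 503.8 -151.5   76. ] ext rel notch -6.92483197108606 -88.78691907773896
```

Fin centre is about 82.5 mm short of the notch. I'll shift slightly back and to the centreline, then descend behind it.

>>> move_arm(moves=[[0, [-0.35, 0.5, 2], 0], [0, [0, 0, 3.5], 0], [0, [0, 0, 3.5], 0], [0, [0, 0, 2], 0], [0, [0, 0, 1], 0], [0, [0, 0, 0], 0], [0, [0, 0, 0], 0]])

```text
t: 2.45
eef_pos: [503.4, -189.6, 92.2]
tool_rot: [-0.003, 0.999, -0.041, -0.002]
force: [0.4, 0.2, 1.2]
opening: 0.3
```

>>> move_arm(moves=[[0, [0.3, 0, 0.5], -0.008], [0, [0, -0.5, 0], 0], [0, [0, -0.5, 0], 0], [0, [0, -0.4, 0], 0], [0, [0, -0.4, 0], 0], [0, [0, -0.4, 0], 0], [0, [0, 0, 0], 0]])

```text
t: 3.15
eef_pos: [510.0, -166.5, 90.3]
tool_rot: [-0.002, 0.999, -0.036, 0.001]
force: [0.6, 0.2, -0.7]
opening: 0.7
```

```bash
cat > look.py <<'E'
import sys
from h import *
n=sys.argv[1]
C,T=wpose(); im=imaging.read_camera("wrist"); np.save(n+".npy",C); print(np.round(T[:3],3), sensors.observe()["force"].round(2))
cv2.imwrite(f"pics/{n}.png",im[:,:,::-1])
E
python3 look.py w2
```

```text
[[ 9.97000e-01 -7.30000e-02  2.00000e-03  5.10033e+02]
 [-7.30000e-02 -9.97000e-01  3.00000e-03 -1.66547e+02]
 [ 2.00000e-03 -3.00000e-03 -1.00000e+00  9.03380e+01]] [ 0.12 -0.25  0.24]
```

View pics/w2.png

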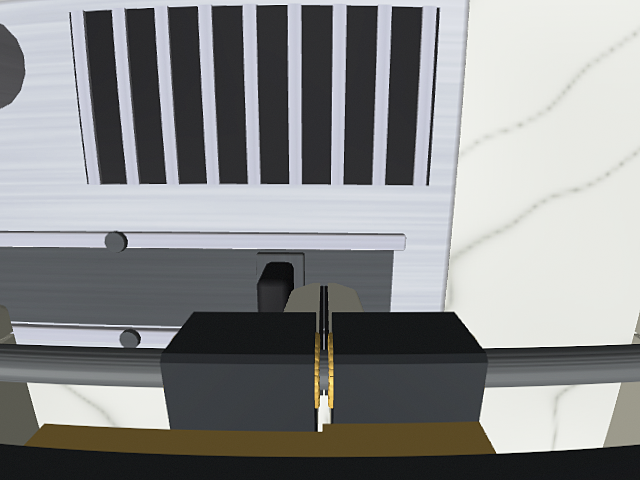

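The fingertips sit just right of the fin (fin at u 258–293), and the studs are at (116,241) and (130,339). I'll re-measure the notch from here.

```bash
python3 - <<'E'
from h import *
C=np.load("w2.npy");f=lambda u,v,z:plane(ray("wrist",(u,v),C),z)
C1=np.load("C1.npy")
for a,b in(((116,241),(182,205)),((130,339),(189,268))): print(f(*a,79).round(1), [x.round(1) if i==0 else x for i,x in enumerate(tri(ray("wrist",a,C),ray("wrist",b,C1)))])
print(f(258,275,106),f(258,275,76))
E
```

```text
[543.3 -65.6  79. ] [array([542.3, -63.1,  74.8]), np.float64(0.21857122732215248)]
[489.6 -61.3  79. ] [array([489.3, -61.4,  78.8]), np.float64(0.6876603307153251)]
[ 529.87682942 -140.00831037  106.        ] [ 519.81448045 -133.689673     76.        ]
```

>>> move_arm(moves=[[0, [0, -0.2, 0.3], 0], [0, [0, -0.2, 0], 0], [0, [0, -0.2, 0], 0], [0, [0, -0.2, 0], 0]])

```text
t: 3.6
eef_pos: [510.8, -159.0, 87.2]
tool_rot: [-0.001, 0.999, -0.037, 0.001]
force: [-0.3, -1.0, 0.4]
opening: 0.3
```

>>> move_arm(moves=[[0, [0, -0.6, 0], 0], [0, [0, -0.6, 0], 0], [0, [0, -0.6, 0], 0], [0, [0, -0.6, 0], 0]])

```text
t: 4.0
eef_pos: [512.8, -133.5, 87.2]
tool_rot: [-0.001, 0.999, -0.037, 0.002]
force: [0.6, -2.3, 0.6]
opening: 0.6
```

```bash
python3 look.py w3
```

```text
[[ 9.97000e-01 -7.40000e-02  3.00000e-03  5.12817e+02]
 [-7.40000e-02 -9.97000e-01  2.00000e-03 -1.33504e+02]
 [ 3.00000e-03 -2.00000e-03 -1.00000e+00  8.72470e+01]] [1.62 0.29 0.22]
```

View pics/w3.png

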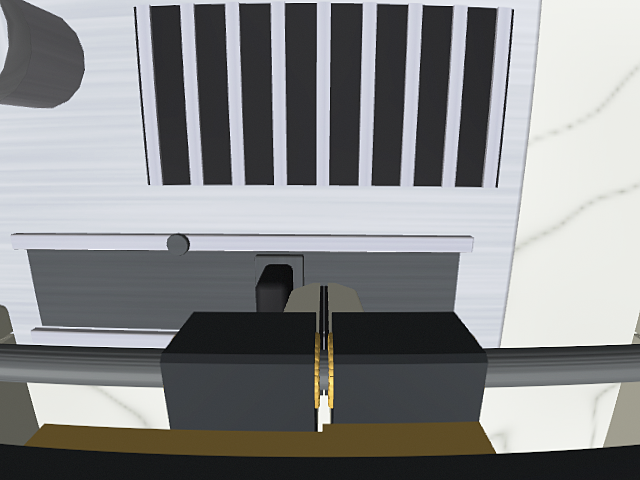

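The slide now moves with the fingers: its foot spans u 255–303 at v 255, with the far stud at (178,243). Next, the remaining distance.

```bash
cat > rem.py <<'E'
import sys
from h import *
C=np.load(sys.argv[1]+".npy");im=cv2.imread(f"pics/{sys.argv[1]}.png")
f=lambda u,v,z:plane(ray("wrist",(u,v),C),z)[:2]
ey=np.array([.073,.9973])
a=[float(x) for x in sys.argv[2:]]
sy=f(a[0],a[1],79)@ey
l,r_=f(a[2],a[4],76)@ey,f(a[3],a[4],76)@ey
print("stud",sy,"foot",l,r_,"len",l-r_,"remaining",sy-(l+r_)/2)
E
python3 rem.py w3 178 243 255.5 303.5 257; python3 rem.py w2 116 241 257.5 305 255
```

```text
stud -25.36867361312079 foot -62.02525895579308 -85.54876280546088 len 23.523503849667804 remaining 48.41833726750619
stud -25.77294205357515 foot -95.60564273045269 -119.25219982888113 len 23.646557098428445 remaining 81.65597922609176
```

>>> move_arm(moves=[[0, [0, -0.6, 0], 0], [0, [0, -0.6, 0], 0], [0, [0, -0.6, 0], 0], [0, [0, -0.6, 0], 0], [0, [0, -0.4, 0], 0], [0, [0, -0.2, 0], 0]])

```text
t: 4.65
eef_pos: [515.3, -99.8, 87.3]
tool_rot: [-0.001, 0.999, -0.036, 0.002]
force: [1.5, -0.7, -0.8]
opening: 0.4
```

```bash
cat > fin.py <<'E'
# joint estimate from edges: prints foot/stud row profile
import sys
from h import *
n=sys.argv[1]
C,T=wpose(); im=imaging.read_camera("wrist"); np.save(n+".npy",C); print(np.round(T[:3,3],1), sensors.observe()["force"].round(2))
cv2.imwrite(f"pics/{n}.png",im[:,:,::-1]); g=im.max(2).astype(int)
print("foot row257",[(u,g[257,u]) for u in list(range(248,264))+list(range(296,311))])
m=(im[236:252].max(2)<115).astype(np.uint8); k,_,st,ce=cv2.connectedComponentsWithStats(m)
print([(s.tolist(),c.round(1).tolist()) for s,c in zip(st,ce) if 100<s[4]<800])
E
python3 fin.py w4
```

```text
[515.3 -99.8  87.3] [ 0.46 -0.41  0.02]
foot row257 [(248, np.int64(98)), (249, np.int64(99)), (250, np.int64(98)), (251, np.int64(100)), (252, np.int64(98)), (253, np.int64(99)), (254, np.int64(83)), (255, np.int64(108)), (256, np.int64(102)), (257, np.int64(98)), (258, np.int64(98)), (259, np.int64(103)), (260, np.int64(101)), (261, np.int64(101)), (262, np.int64(101)), (263, np.int64(101)), (296, np.int64(97)), (297, np.int64(98)), (298, np.int64(98)), (299, np.int64(98)), (300, np.int64(98)), (301, np.int64(102)), (302, np.int64(79)), (303, np.int64(28)), (304, np.int64(107)), (305, np.int64(101)), (306, np.int64(98)), (307, np.int64(99)), (308, np.int64(98)), (309, np.int64(100)), (310, np.int64(98))]
[([0, 0, 24, 16, 361], [10.8, 7.7]), ([86, 0, 211, 16, 689], [204.7, 11.3]), ([427, 0, 109, 2, 109], [481.0, 0.0])]
```

>>> move_arm(moves=[[0, [0, -0.2, 0], 0], [0, [0, -0.2, 0], 0], [0, [0, -0.15, 0], 0]])

```text
t: 5.0
eef_pos: [515.7, -94.1, 87.3]
tool_rot: [-0.001, 0.999, -0.037, 0.001]
force: [0.6, -3.0, 0.2]
opening: 0.8
```

>>> move_arm(moves=[[0, [0, -0.15, 0], 0]])

```text
t: 5.1
eef_pos: [515.8, -92.9, 87.4]
tool_rot: [-0.001, 0.999, -0.037, 0.002]
force: [-0.2, -7.6, 0.8]
opening: 0.4
```

>>> move_arm(moves=[[0, [0, -0.15, 0], 0]])

```text
t: 5.2
eef_pos: [515.9, -92.1, 87.5]
tool_rot: [-0.0, 0.999, -0.036, 0.002]
force: [-1.5, -9.8, -1.3]
opening: 0.3
```

>>> move_arm(moves=[[0, [0, 0, 0], 0]])

```text
t: 5.3
eef_pos: [515.8, -92.6, 87.5]
tool_rot: [0.0, 0.999, -0.036, 0.002]
force: [0.6, -3.3, -1.2]
opening: 0.4
```

```bash
python3 fin.py w5
```

```text
[515.8 -92.6  87.5] [ 0.57 -4.94 -1.42]
foot row257 [(248, np.int64(99)), (249, np.int64(99)), (250, np.int64(98)), (251, np.int64(99)), (252, np.int64(99)), (253, np.int64(99)), (254, np.int64(98)), (255, np.int64(106)), (256, np.int64(101)), (257, np.int64(101)), (258, np.int64(101)), (259, np.int64(101)), (260, np.int64(102)), (261, np.int64(101)), (262, np.int64(100)), (263, np.int64(103)), (296, np.int64(103)), (297, np.int64(102)), (298, np.int64(104)), (299, np.int64(104)), (300, np.int64(103)), (301, np.int64(107)), (302, np.int64(87)), (303, np.int64(51)), (304, np.int64(82)), (305, np.int64(101)), (306, np.int64(98)), (307, np.int64(98)), (308, np.int64(99)), (309, np.int64(98)), (310, np.int64(99))]
[([0, 0, 36, 16, 553], [16.8, 7.6]), ([100, 0, 222, 16, 711], [221.2, 11.3])]
```

View pics/w5.png

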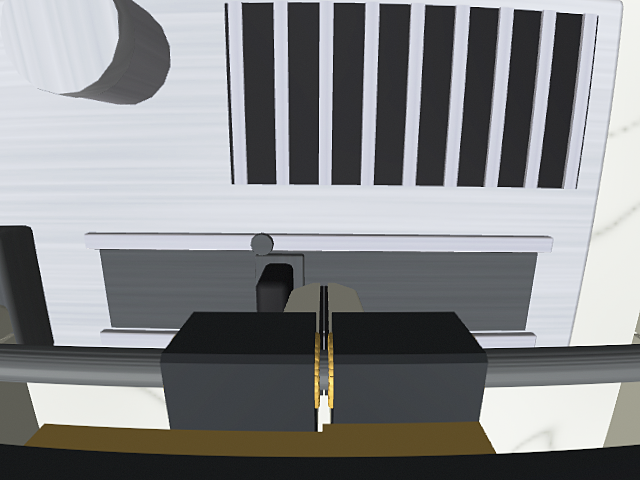

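The stud is at (262,244) and the foot at u 255–303, so the slide is still short of the notch.

```bash
python3 rem.py w5 262 244 255 303.5 257
```

```text
stud -24.93917835512221 foot -20.724615680125112 -44.50922231593157 len 23.784606635806455 remaining 7.67774064290613
```

>>> move_arm(moves=[[0, [0, -0.12, 0], 0]])

```text
t: 5.45
eef_pos: [515.9, -92.0, 87.5]
tool_rot: [0.001, 0.999, -0.036, 0.002]
force: [-1.1, -10.0, 0.8]
opening: 0.4
```

>>> move_arm(moves=[[0, [0, -0.12, 0], 0]])

```text
t: 5.55
eef_pos: [515.9, -91.7, 87.5]
tool_rot: [0.001, 0.999, -0.036, 0.002]
force: [-0.6, -10.4, -0.5]
opening: 0.3
```

>>> move_arm(moves=[[0, [0, -0.12, 0], 0]])

```text
t: 5.65
eef_pos: [515.9, -91.4, 87.5]
tool_rot: [0.002, 0.999, -0.036, 0.002]
force: [-0.6, -9.0, -1.3]
opening: 0.7
```

>>> move_arm(moves=[[0, [0, -0.14, 0], 0]])

```text
t: 5.75
eef_pos: [516.0, -90.9, 87.5]
tool_rot: [0.003, 0.999, -0.036, 0.002]
force: [-1.5, -7.7, -1.0]
opening: 0.3
```

>>> move_arm(moves=[[0, [0, -0.14, 0], 0]])

```text
t: 5.85
eef_pos: [516.1, -90.2, 87.6]
tool_rot: [0.003, 0.999, -0.036, 0.002]
force: [-1.1, -7.5, 0.1]
opening: 0.7
```

>>> move_arm(moves=[[0, [0, -0.14, 0], 0]])

```text
t: 5.95
eef_pos: [516.1, -89.3, 87.6]
tool_rot: [0.004, 0.999, -0.036, 0.002]
force: [-0.5, -5.4, -0.6]
opening: 0.5
```

>>> move_arm(moves=[[0, [0, -0.1, 0], 0]])

```text
t: 6.05
eef_pos: [516.1, -88.8, 87.6]
tool_rot: [0.004, 0.999, -0.036, 0.001]
force: [0.0, -4.8, -0.1]
opening: 0.4
```

```bash
python3 fin.py w6; python3 - <<'E'
import cv2
cv2.imwrite("pics/w6c.png",cv2.resize(cv2.imread("pics/w6.png")[220:320,200:380],None,fx=4,fy=4))
E
```

```text
[516.1 -88.8  87.6] [ 0.67 -4.51 -0.38]
foot row257 [(248, np.int64(99)), (249, np.int64(99)), (250, np.int64(100)), (251, np.int64(100)), (252, np.int64(100)), (253, np.int64(102)), (254, np.int64(78)), (255, np.int64(98)), (256, np.int64(102)), (257, np.int64(100)), (258, np.int64(101)), (259, np.int64(102)), (260, np.int64(102)), (261, np.int64(101)), (262, np.int64(104)), (263, np.int64(104)), (296, np.int64(102)), (297, np.int64(102)), (298, np.int64(103)), (299, np.int64(105)), (300, np.int64(103)), (301, np.int64(104)), (302, np.int64(76)), (303, np.int64(45)), (304, np.int64(105)), (305, np.int64(99)), (306, np.int64(97)), (307, np.int64(99)), (308, np.int64(98)), (309, np.int64(97)), (310, np.int64(98))]
[([0, 0, 41, 16, 637], [19.4, 7.6]), ([106, 0, 222, 16, 658], [232.2, 11.1])]
```

View pics/w6c.png

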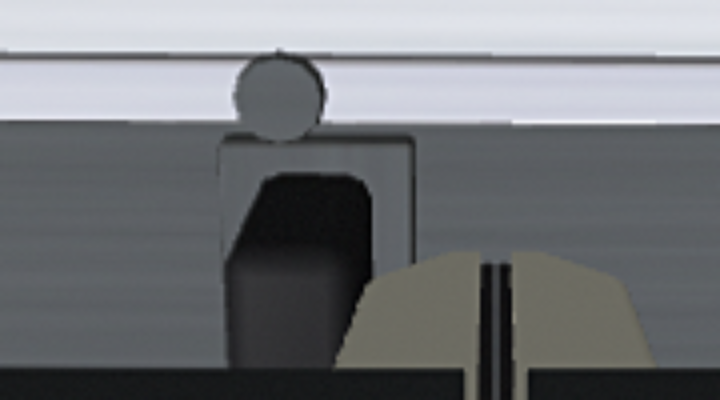

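The stud is at u≈270 and the foot centre at u≈279, so about 4 mm remains, right at the jump threshold. I'll take small steps.

>>> move_arm(moves=[[0, [0, -0.08, 0], 0]])

```text
t: 6.2
eef_pos: [516.2, -88.0, 87.6]
tool_rot: [0.004, 0.999, -0.036, 0.001]
force: [-0.3, -3.3, -0.9]
opening: 0.2
```

```bash
python3 fin.py w7 | head -c 700
```

```text
[516.2 -88.   87.6] [ 0.69 -2.49 -0.25]
foot row257 [(248, np.int64(98)), (249, np.int64(98)), (250, np.int64(99)), (251, np.int64(98)), (252, np.int64(99)), (253, np.int64(101)), (254, np.int64(80)), (255, np.int64(99)), (256, np.int64(100)), (257, np.int64(100)), (258, np.int64(101)), (259, np.int64(102)), (260, np.int64(102)), (261, np.int64(102)), (262, np.int64(103)), (263, np.int64(102)), (296, np.int64(102)), (297, np.int64(102)), (298, np.int64(102)), (299, np.int64(103)), (300, np.int64(102)), (301, np.int64(103)), (302, np.int64(77)), (303, np.int64(41)), (304, np.int64(104)), (305, np.int64(99)), (306, np.int64(97)), (307, np.int64(97)), (308, np.int64(99)), (309, np.int64(97)), (
```

Still in contact, with the push falling. Another small step.

>>> move_arm(moves=[[0, [0, -0.08, 0], 0]])

```text
t: 6.35
eef_pos: [516.3, -87.1, 87.5]
tool_rot: [0.004, 0.999, -0.036, 0.001]
force: [0.3, -3.2, -0.5]
opening: 0.5
```

```bash
cat > fp.py <<'E'
import sys
from h import *
n=sys.argv[1]; C,T=wpose(); im=imaging.read_camera("wrist"); np.save(n+".npy",C); cv2.imwrite(f"pics/{n}.png",im[:,:,::-1])
g=im.max(2).astype(int); row=g[257]; e=[u for u in range(200,315) if row[u]<row[u-3]-12 and row[u]==row[u-2:u+3].min()]
d=np.where(g[240,200:340]<150)[0]+200   # stud row
d2=np.where(g[270,225:300]<50)[0]+225
print(T[:3,3].round(1),sensors.observe()["force"].round(1),"foot edges",e,"stud",d.min(),d.max(),d.mean(),"fin",d2.min(),d2.max())
E
python3 fp.py w8
```

```text
[516.3 -87.1  87.5] [-0.3 -2.6 -0.9] foot edges [303] stud 263 283 273.0 fin 263 292
```

>>> move_arm(moves=[[0, [0, -0.08, 0], 0]])

```text
t: 6.5
eef_pos: [516.4, -85.9, 87.6]
tool_rot: [0.004, 0.999, -0.036, 0.002]
force: [0.5, -1.6, -0.3]
opening: 0.4
```

```bash
python3 fp.py w9
```

```text
[516.4 -85.9  87.6] [ 0.  -0.9 -0.4] foot edges [303] stud 265 286 275.5 fin 263 291
```

>>> move_arm(moves=[[0, [0, -0.06, 0], 0]])

```text
t: 6.65
eef_pos: [516.4, -84.8, 87.5]
tool_rot: [0.004, 0.999, -0.036, 0.001]
force: [0.8, -1.2, -0.2]
opening: 0.5
```

```bash
python3 fp.py w10; python3 rem.py w10 277 243 254.5 303 257; python3 rem.py w9 275.5 243 254.5 303 257
```

```text
[516.4 -84.8  87.5] [ 0.7 -1.2 -0.3] foot edges [303] stud 267 288 277.5 fin 263 291
stud -24.439321733481023 foot -12.831225206734139 -36.584683012132686 len 23.753457805398547 remaining 0.2686323759523894
stud -24.79651551305563 foot -13.902798043465275 -37.66011633986827 len 23.757318296402993 remaining 0.9849416786111398
```

It's aligned to within a few tenths of a mm. I'll back off and check.

>>> move_arm(moves=[[0, [0, 0.4, 0], 0], [0, [0, 0.8, 0], 0], [0, [0, 0.8, 0], 0], [0, [0, 0, 0], 0]])

```text
t: 7.1
eef_pos: [514.5, -106.0, 87.6]
tool_rot: [0.003, 0.999, -0.036, 0.001]
force: [0.2, 0.4, 0.1]
opening: 0.8
```

```bash
python3 fp.py w11; python3 - <<'E'
import cv2
cv2.imwrite("pics/w11c.png",cv2.resize(cv2.imread("pics/w11.png")[215:325,160:340],None,fx=4,fy=4))
E
```

```text
[ 514.5 -106.    87.6] [-0.2  0.9  0.1] foot edges [260] stud 223 244 233.5 fin 225 260
```

View pics/w11c.png

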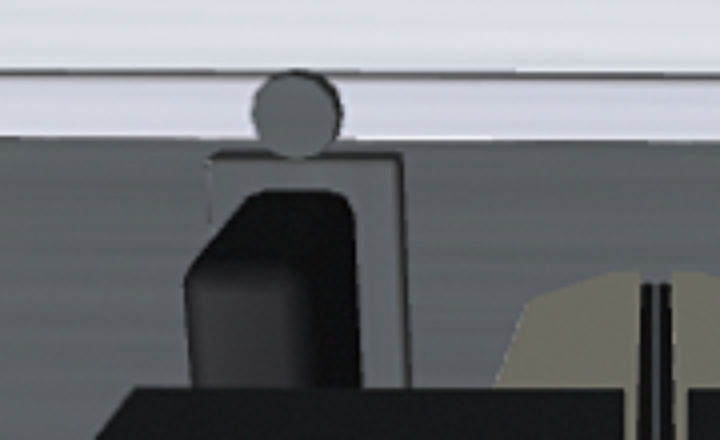

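The foot (u 213–260.5) is nearly centred under the stud (u 234), with the fingers clear. Next, the residual and the toggle targets.

```bash
python3 rem.py w11 233.8 243 212.3 260.5 257
```

```text
stud -24.94846485238388 foot -13.170322229296993 -36.94984197071816 len 23.77951974142117 remaining 0.11161724762369829
```

The slide sits in the notch (residual 0.1 mm, free of the fingers). Lifting and going over to the robot side of the toggle.

>>> move_arm(moves=[[0, [0, 0, -3.5], 0], [0, [0, 0, -3.5], 0], [0, [0, 0, -3.5], 0], [0, [-1.5, -4.5, 0], 0], [0, [-1.5, -4.5, 0], 0], [0, [-1.5, -4.5, 0], 0], [0, [-1.5, -4, 0], 0], [0, [0, 0, 0], 0], [0, [0, 0, 0], 0]])

```text
t: 8.05
eef_pos: [465.5, 79.5, 196.2]
tool_rot: [0.002, 0.999, -0.038, 0.002]
force: [-0.9, 0.3, -0.2]
opening: 0.7
```

```bash
python3 look.py w12
```

```text
[[ 9.97000e-01 -7.60000e-02  3.00000e-03  4.65476e+02]
 [-7.60000e-02 -9.97000e-01 -5.00000e-03  7.95050e+01]
 [ 4.00000e-03  4.00000e-03 -1.00000e+00  1.96195e+02]] [ 0.63 -0.21 -0.1 ]
```

View pics/w12.png

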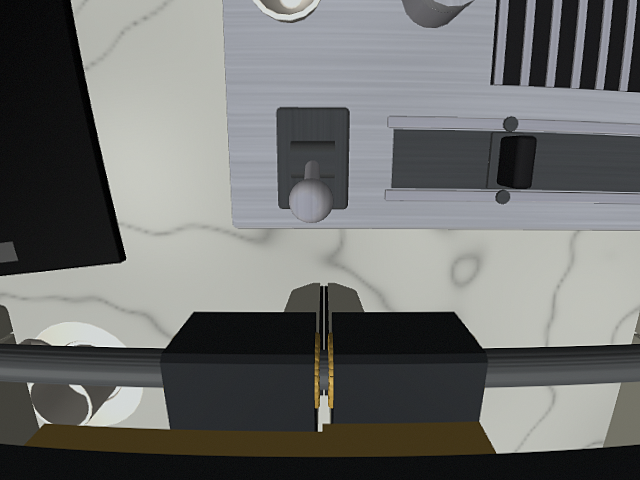

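The ball is at (310,200) and the fin sits between the two studs at (511,124) and (503,197). The fingers are on the robot side of the lever.

```bash
python3 - <<'E'
from h import *
C,T=np.load("w12.npy"),None
print(plane(ray("wrist",(310,200),C),140), tri(ray("wrist",(310,200),C),ray("top",(255+146.5/4.8-.5,172+320.5/4.8-.5))))
E
```

```text
[505.5012065   84.54715836 140.        ] (array([505.16833848,  83.4832232 , 137.36189698]), np.float64(2.345631121874927))
```

>>> move_arm(moves=[[0, [-0.3, -0.3, 2.5], 0], [0, [0, 0, 2.5], 0], [0, [0, 0, 1], 0], [0, [0, 0, 0], 0], [0, [0, 0, 0], 0]])

```text
t: 8.6
eef_pos: [465.4, 77.9, 135.4]
tool_rot: [0.002, 0.999, -0.042, 0.003]
force: [0.2, 0.1, 1.0]
opening: 0.6
```

>>> move_arm(moves=[[0, [0, -0.8, 0.6], -0.01], [0, [0.5, 0, 0], 0], [0, [0.6, 0, 0], 0], [0, [0.6, 0, 0], 0], [0, [0.6, 0, 0], 0], [0, [0.6, 0, 0], 0]])

```text
t: 9.2
eef_pos: [498.4, 84.1, 131.8]
tool_rot: [0.002, 0.999, -0.036, 0.004]
force: [-1.7, 0.2, 1.0]
opening: 0.5
```

>>> move_arm(moves=[[0, [0.6, 0, 0], 0], [0, [0.6, 0, 0], 0], [0, [0.6, 0, 0], 0], [0, [0.6, 0, 0], 0], [0, [0.5, 0, 0], 0]])

```text
t: 9.7
eef_pos: [530.0, 81.6, 131.7]
tool_rot: [0.002, 0.999, -0.037, 0.004]
force: [-2.3, -0.5, -0.3]
opening: 0.5
```

>>> move_arm(moves=[[0, [0.3, 0, 0], 0], [0, [0.3, 0, 0], 0]])

```text
t: 9.9
eef_pos: [533.4, 81.3, 131.1]
tool_rot: [0.002, 0.999, -0.037, -0.001]
force: [-25.8, 1.5, 16.5]
opening: 0.6
```

>>> move_arm(moves=[[0, [0.2, 0, 0], 0], [0, [0.2, 0, 0], 0]])

```text
t: 10.1
eef_pos: [532.9, 81.3, 130.6]
tool_rot: [0.002, 0.999, -0.036, -0.007]
force: [-13.2, 0.6, 8.6]
opening: -0.0
```

Hard stop at x≈533. Backing off, lifting and checking.

>>> move_arm(moves=[[0, [-0.5, 0, 0], 0], [0, [-2, 0, 0], 0], [0, [-3, 0, 0], 0], [0, [-2, 0, 0], 0], [0, [0, 0, -3], 0], [0, [0, 0, -4], 0], [0, [0, 0, 0], 0], [0, [0, 0, 0], 0]])

```text
t: 10.9
eef_pos: [457.0, 87.2, 203.9]
tool_rot: [0.002, 0.999, -0.036, -0.004]
force: [0.2, -0.4, -1.3]
opening: 0.6
```

```bash
python3 look.py w13; python3 -c "
from station import imaging;import cv2,numpy as np
t=imaging.read_camera('scene')[195:345,225:365,::-1]
w=cv2.imread('pics/w13.png')
a=cv2.resize(t,None,fx=3.2,fy=3.2,interpolation=cv2.INTER_CUBIC)
b=cv2.resize(w[0:320,200:552],(352,320))
o=np.zeros((480,800,3),np.uint8);o[:,:448]=a;o[:320,448:]=b;cv2.imwrite('pics/f.png',o)"
```

```text
[[ 9.97000e-01 -7.30000e-02 -8.00000e-03  4.57006e+02]
 [-7.30000e-02 -9.97000e-01 -4.00000e-03  8.72000e+01]
 [-8.00000e-03  5.00000e-03 -1.00000e+00  2.03909e+02]] [0.62 0.49 0.24]
```

View pics/f.png

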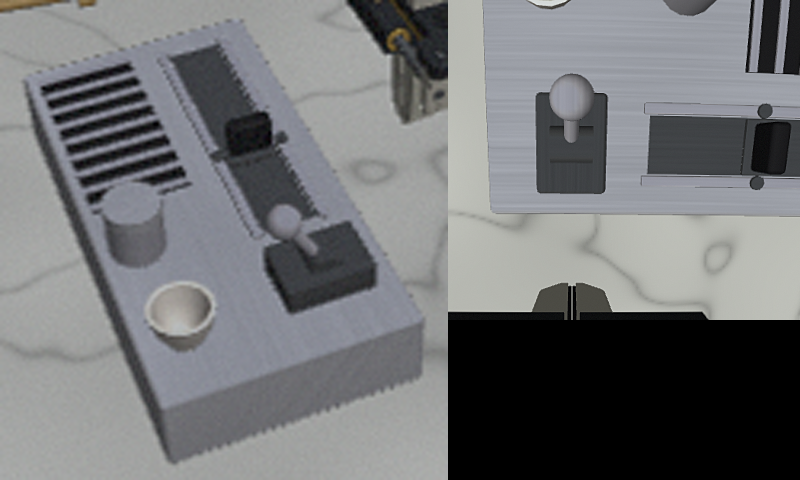

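The lever now leans away, with the ball at wrist pixel (324,97). The fin sits between the studs at (517,111) and (509,183), and the tin and salt pot are unmoved. I'll run a quick numeric check and then sign off.

```bash
python3 - <<'E'
from h import *
C=np.load("w13.npy")
a=ray("wrist",(324,97),C); b=ray("scene",(225+285.5/3.2-.5,195+221/3.2-.5))
p=plane(a,140);print(p,tri(a,b))
ok=p[0]>553; print(ok)
E
```

```text
[553.95555487  79.91786787 140.        ] (array([553.86444207,  79.93638947, 140.7080778 ]), np.float64(0.0335450275474581))
True
```

```bash
python3 -c "
from station import job;print(job.sign_off())"
```

```text
the job is handed in; nothing more can be done
None
```

I pushed the damper slide into the notch with the closed fingertips, backed off, then pushed the toggle switch over to its far end stop. The job took about 11 s, nothing was gripped, and I handed it in with the arm clear of everything.

- **Slide:** after I backed off, the wrist view put it about 0.1 mm from the studs' midline. The last view, after the toggle push, still shows it between them.
- **Push force:** it peaked at about 10 N, above the roughly 6 N stated. It then fell to about 1 N without a distinct jump, so I judged the seating by position.
- **Toggle:** the push met a hard stop at about 26 N sideways (31 N in all) on the fingertips. The ball moved from x ≈ 505 to 554 mm. That is about 49 mm of the 53 mm full swing, which fits a lever that started slightly above zero. Two views of the final ball position agree, at z ≈ 140.7 mm.
- **Everything else:** the tin and salt pot look unmoved. I did not re-check the moka pot, cup, saucer, jar or trivet in a final picture, but nothing went near them.

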